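# Take a non-contact temperature reading of a flask

### The arm

A 7-joint arm with a two-finger parallel gripper is mounted at the origin on the work surface. World frame = base frame: x ahead of the robot, y to its left, z up, the work surface at z = 0. Lengths are in m, angles in rad, forces in N, time in s.
With the tool pointing down it reaches from about 0.425 to 0.925 m from the base axis. Payload 6.8 kg.
Tool frame: the origin (TCP) lies midway between the tips of the shut fingers; the grasp point (between the pads) lies 19 mm behind it; z points along the fingers, x is the direction in which the jaws open and shut, and the axes are right-handed (so a half turn about z gives the same grasp; the last joint's range is limited). The gripper opens to 85 mm and grips with 20 to 120 N. Pads are 22 mm wide; open, the fingers measure 114 mm over their backs; the gripper's body (76 mm by 85 mm) begins 54 mm behind the grasp point. The pads swing forward as they close: fully open they stand 13 mm farther back than shut.
Start: joints at [-1.455, 0.477, 0.022, 1.555, -0.011, 1.109, -0.083], TCP at [0.15, 0.658, 0.231] pointing down, gripper open.
Joint ranges: [-2.96, 2.96], [-0.34, 2.1], [-1.41, 1.46], [0.24, 2.44], [-1.37, 4.51], [0.17, 1.92], [-2.96, 2.96]. Speed limits (rad/s): [2.39, 2.39, 3.14, 3.14, 3.14, 3.14, 3.14].

### API

Orientations are given as a unit quaternion [w, x, y, z].
In Python, from station import bot, imaging, nets gives the robot as it stands. The module is installed in compiled form; this text tells all that it offers.
- The arm moves only by the tool apply_moves, never from a script. Its argument "moves" is text: rows parted by semicolons, each of 7 numbers parted by spaces: the gripper command: -1 is fully open, 1 is shut, values between are in proportion, then the shift along the tool's x, y, z normalised to -1 to 1, where 1 is 120 mm, then the turn, a rotation vector about the tool's x, y, z normalised to -1 to 1, where 1 is 4 degrees. In form: hand dx dy dz rx ry rz; .... A call has 1 to 12 rows; each row shifts and turns the commanded pose from where the row before left it, along the tool's axes as they then stand; what a row does not reach is not made up. A row lasts 1/12 s, in which the tool goes at most 41.7 mm and 7.16 degrees, less where a joint would pass 70% of its speed; a pose out of reach is approached as far as the arm can. A call with a number of a shift or a turn outside -1 to 1 is refused whole. A call with a gripper value outside its range is refused whole. The fingers move at their own pace and stop on an object; "force" is the grip in N (left out, the last holds). Time passes only in rows, so rows that do not move let the fingers close. It gives the time, the measured TCP pose, the force and the opening at its end, in the units of the state.
- bot.get_obs(): the state, without advancing time (a new reading comes with each control period).
- imaging.read_camera(name): name is "side" or "top" or "wrist"; returns a dict with "image" (400x640x3 uint8, red, green, blue), "fx", "fy", "cx", "cy" (pixels), "view" (4x4, takes a point from world to camera coordinates); the wrist camera has in their place "mount" (4x4, takes a point from camera to tool coordinates, whose origin is the TCP and whose axes are the tool frame's). Camera axes: x right, y down, z forward; pixel columns grow to the right and rows downward; lengths in m; the calibration is good to about 2 mm. The wrist camera is an equidistant fisheye: a pixel r from the principal point sees the ray r / f radians off the axis. A picture is of the moment at which its call begins: read the wrist's pose just before it. There is no depth.
- bot.hand_in(): hands the job in, once; it reports no verdict.
Trained networks look in a picture, given as the dict that the camera call returned (one of the last four; its "shot" number tells which), for a name from the list of things; names that differ only in an ending like _2 or _b are one class to them, and where a whole thing is asked for, a point or a joint stands for the part that bears it (a point fixed in the world has none). Each returns a list of dicts, best first, with "score" (0 to 1); they miss things now and then, are a little off and sometimes report something else, mostly with a low value. They report only what shows in the picture. A call takes as long as a camera call. They do not tell look-alikes from the thing itself.
- nets.spot_in(picture, name): "rect" ([left, top, right, bottom] in pixels, round what is visible of it).
- nets.outline_of(picture, name): "region" (400x640 bool, what is visible of it) and "rect" ([left, top, right, bottom] in pixels, round what is visible of it).
- nets.spot_point(picture, name): "location" ([column, row] in pixels: a listed point, or the origin of a listed thing).
The state is a dict: "t": time; "q": joint angles; "joint_vel": joint speeds; "joint_torque": joint torques, N m; "eef_pos": TCP position; "tool_rot": TCP orientation; "contact_force": force on the tool from outside, world axes, zero at the start; "torque": the same for the moment, N m; "gripper_width": opening from 0.0 (shut) to 1.0 (fully open).
Only numpy, scipy, OpenCV 4.12 (cv2) and the standard library are available. Lean on these libraries where they do the work, as an engineer would, in place of code of your own. Each camera call takes 0.05 s, during which the arm holds its last target.

### The job

Check the temperature of the flask that carries the black spot: lift the infrared thermometer out of its charging dock by its white head (the dock hides the handle), lay it wholly on the blue mat and let go, then take it again by its black handle with the fingers clear of the white head. Point the lens squarely at the middle of the black spot from about 8 cm away and hold it steady there for at least one second. Then lay the thermometer back wholly on the blue mat, display up, without dropping it, and leave the flasks and everything else standing where they are.

Things in the scene. Friction and masses are not known exactly. Their poses are not given: they have to be found in the camera images.
- thermometer: infrared thermometer, a straight stick 170 mm long, 160 g: a white head 60 long x 34 wide x 34 high with an orange band, and a black handle 110 long x 24 wide x 24 high, both flat on the same underside. Origin: on the underside, under the joint of head and handle. +x along the stick to the lens, +z up through the display: the head spans x 0 to 60, the handle x -110 to 0 mm
- head: white head of the thermometer (rigidly part of it); origin at the centre of the lens, on the front face of the head, 17 mm above the underside and 60 mm ahead of the thermometer's origin; +x is the line of sight, out of the lens; +z up through the display
- tail (a point): centre of the rear end face of the thermometer's handle, 12 mm above the underside
- dock: grey charging dock, fixed: a foot 186 x 70 x 8 mm, with a trough open at the top whose walls are 37 mm high and 49 mm wide overall, from x -94 to +17 mm, around the handle (2.5 mm play each side). The thermometer lies in it on the foot, its underside at 8 mm, lens to +x, origin 26 mm ahead of the dock's; the head stands free above the bare front of the foot. Origin: underside centre
- mat: blue flat mat, fixed, 200 mm (its x) x 280 mm (its y) x 4 mm thick; origin: underside centre
- flask: conical flask of amber glass, loose, 100 mm across the base, 186 mm high with a foil cap 54 mm across; the round spot is on its sloping wall on the side of its +x axis. Origin: underside centre
- spot: matt black round spot, 28 mm across on a white disc of 36 mm, on the sloping wall of the flask, 61 mm up; origin at the middle of its face, +x straight out of the face (14 degrees above level)
- flask_plain: the same flask in green glass with no spot, loose, 100 mm across, 186 mm high; origin: underside centre
- dishes: stack of three round culture dishes, 90 mm across, 47 mm high, loose; origin: underside centre
- bottle: clear glass jar with a metal cap, 68 mm across, 100 mm high, loose; origin: underside centre
- foil_jar: jar wrapped in foil, 102 mm across, 94 mm high, loose; origin: underside centre
- cup: steel cup, 70 mm across the rim, 75 mm high, loose; origin: underside centre
- loop: wire loop with a black handle lying on the bench, 210 mm long, 16 mm wide, 10 mm high, loose; origin: about its middle, on the underside, +x to the wire
Mind the look-alikes: they are no part of the job. Leave any pink or red look-alike of the thermometer alone.

How it is judged:
On the way, in this order (a step that is already met when the one before it is completed fails the run):
1. the thermometer lies wholly on the mat, display up, released (contact force between thermometer and mat above 0.2 N and contact force between the fingers and thermometer below 0.1 N and angle between thermometer's own z axis and vertical below 0.15 rad and linear speed of thermometer below 0.03 m/s and x of head in the frame of mat between -0.105 and 0.105 m and y of head in the frame of mat between -0.145 and 0.145 m and x of tail in the frame of mat between -0.105 and 0.105 m and y of tail in the frame of mat between -0.145 and 0.145 m), for 0.2 s.
2. held 0.9 s by the handle alone (no finger on the head), steady, the spot 40 to 125 mm ahead of the lens and within 14 mm of its line of sight, square to within 0.5 rad (contact force between the fingers and thermometer above 1 N and contact force between the fingers and head below 0.2 N and x of spot in the frame of head between 0.04 and 0.125 m and y of spot in the frame of head between -0.014 and 0.014 m and z of spot in the frame of head between -0.014 and 0.014 m and angle between the x axis of head and the x axis of spot, either way round below 0.5 rad and linear speed of thermometer below 0.02 m/s and angular speed of thermometer below 0.2 rad/s), for 0.9 s.
At the end, for the whole second after the job is handed in: The thermometer lies released and at rest on the mat, display up (within 0.15 rad), lens and tail both over the mat (5 mm overhang allowed); the flask stands upright within 30 mm of where it was (all of step 1 and distance of flask from where it was at the start of the episode below 0.03 m and angle between flask's own z axis and vertical below 0.1 rad); the robot touches nothing.
It fails at once if the thermometer is dropped (falls freely by more than about 4 cm) (linear speed of thermometer above 0.9 m/s and contact force between anything else and thermometer below 0.05 N).
It fails at once if a flask is shifted by more than 30 mm or tipped (distance of flask from where it was at the start of the episode above 0.03 m or angle between flask's own z axis and vertical above 0.3 rad).
It fails at once if a bystander is shifted by more than 30 mm (distance of any of flask_plain, dishes, bottle, foil_jar, cup, loop from where it was at the start of the episode above 0.03 m).
It also fails if it takes over 70 s, if anything falls off the work surface, if the arm or the gripper's body presses on something with over 40 N, if the wrist force passes 120 N, or if a joint passes its speed limit or range.

## Working session

There is one attempt and no reset: what is moved stays moved. The work goes in short steps, Python scripts to look and compute and a tool call to move; the robot and the scene stay as the last step left them, time stands still between calls to the robot, and variables do not carry over. Pictures are saved under pics/ and viewed, and the job is handed in when it is done.

Besides the shell and the picture viewer there is one more tool, called after "Call:" by a JSON object that holds its "method" and its "body". apply_moves: Moves the arm, as the interface text tells. Scaled input: -1 to 1 covers 120 mm each way for a shift and 4 degrees each way for a turn. Its arguments: {"type":"object","properties":{"moves":{"type":"string"},"force":{"type":"number"}},"required":["moves"]}

```bash
mkdir -p pics; cat > h.py <<'E'
import numpy as np, cv2
from station import bot, imaging, nets
from scipy.spatial.transform import Rotation as R
def save(p,n): cv2.imwrite('pics/'+n+'.png',cv2.cvtColor(p['image'],cv2.COLOR_RGB2BGR))
def pose():
    o=bot.get_obs(); q=np.array(o['tool_rot']); return np.array(o['eef_pos']),R.from_quat(q[[1,2,3,0]])
def ray(p,uv,ps=None):
    u,v=uv
    if 'view' in p:
        V=np.array(p['view']);d=np.array([(u-p['cx'])/p['fx'],(v-p['cy'])/p['fy'],1.]);
        o=-V[:3,:3].T@V[:3,3]; d=V[:3,:3].T@d
    else:
        M=np.array(p['mount']);x=(u-p['cx'])/p['fx'];y=(v-p['cy'])/p['fy'];r=np.hypot(x,y)
        d=np.array([np.sin(r)*x/max(r,1e-9),np.sin(r)*y/max(r,1e-9),np.cos(r)])
        t,Rt=ps; o=t+Rt.apply(M[:3,3]); d=Rt.apply(M[:3,:3]@d)
    return o,d/np.linalg.norm(d)
def proj(p,X,ps=None):
    X=np.atleast_2d(X)
    if 'view' in p:
        V=np.array(p['view']);c=X@V[:3,:3].T+V[:3,3]
        return np.c_[p['fx']*c[:,0]/c[:,2]+p['cx'],p['fy']*c[:,1]/c[:,2]+p['cy']]
    M=np.array(p['mount']);t,Rt=ps
    c=(Rt.inv().apply(X-t)-M[:3,3])@M[:3,:3]
    rr=np.hypot(c[:,0],c[:,1]);th=np.arctan2(rr,c[:,2]);
    return np.c_[p['fx']*th*c[:,0]/rr+p['cx'],p['fy']*th*c[:,1]/rr+p['cy']]
def atz(r,z): o,d=r; return o+d*(z-o[2])/d[2]
def tri(rs):
    A=0;b=0
    for o,d in rs:
        P=np.eye(3)-np.outer(d,d);A=A+P;b=b+P@o
    X=np.linalg.solve(A,b); return X,[np.linalg.norm((np.eye(3)-np.outer(d,d))@(X-o)) for o,d in rs]
E
python3 - <<'E'
from h import *
o=bot.get_obs();print(o)
ps=pose()
P={}
for c in ['side','top','wrist']:
    P[c]=imaging.read_camera(c);save(P[c],c+'0')
    if 'view' in P[c]: V=np.array(P[c]['view']);print(c,-V[:3,:3].T@V[:3,3],V[2,:3],P[c]['fx'])
    else: print(P[c]['mount'],P[c]['fx'],P[c]['cx'],P[c]['cy'])
for c in P:
  for n in ['thermometer','head','tail','dock','mat','flask','spot','flask_plain','dishes','bottle','foil_jar','cup','loop']:
    try:
        print(c,n,[(np.round(d['rect']).astype(int).tolist(),round(d['score'],2)) for d in nets.spot_in(P[c],n)][:3],[(np.round(d['location']).astype(int).tolist(),round(d['score'],2)) for d in nets.spot_point(P[c],n)][:3])
    except Exception as e: print(c,n,e)
E
```

```text
{'t': 0.0, 'q': array([-1.45509947,  0.47780951,  0.02232612,  1.55647066, -0.01153452,
        1.10929733, -0.08308623]), 'joint_vel': array([ 0.00033465, -0.00143784,  0.00133226,  0.00034511, -0.00038628,
        0.00040131, -0.00146974]), 'joint_torque': array([-4.74828375e-04, -5.96441317e+01,  1.60755493e+00, -2.81205779e+01,
        1.23969352e-02,  9.25613742e-03, -6.29503532e-06]), 'eef_pos': array([0.14966848, 0.65757822, 0.23031103]), 'tool_rot': array([ 6.18165921e-04,  7.81633309e-01,  6.23737531e-01, -6.93136023e-04]), 'contact_force': array([ 0.01217872, -0.64513672,  0.17404727]), 'torque': array([-0.05345443, -0.01897608, -0.02460868]), 'gripper_width': 1.000348552428896}
side [0.36279515 1.3565351  1.02848214] [ 0.08452019 -0.80504167 -0.58716628] 500.07093886253045
top [0.36230473 0.02845804 1.20632176] [ 0.12155906  0.00185642 -0.99258246] 461.23761131052123
[[ 9.99998986e-01  1.30914801e-03  5.61023107e-04 -2.88040378e-05]
 [-1.41527140e-03  9.57599254e-01  2.88100098e-01 -7.26634694e-02]
 [-1.60069640e-04 -2.88100600e-01  9.57600135e-01 -1.42613700e-01]
 [ 0.000
[... 2811 characters left out ...]
136, 274, 178, 302], 0.84), ([240, 316, 267, 353], 0.7)] [([170, 305], 0.84), ([256, 322], 0.58)]
wrist tail [([239, 313, 267, 352], 0.94), ([87, 230, 177, 306], 0.81), ([153, 372, 178, 395], 0.55)] [([92, 236], 0.76), ([6, 340], 0.2)]
wrist dock [([152, 353, 195, 400], 0.97)] [([180, 383], 0.84)]
wrist mat [([49, 342, 161, 400], 0.73)] []
wrist flask [([9, 373, 50, 397], 0.97)] [([38, 385], 0.63)]
wrist spot [] []
wrist flask_plain [([0, 342, 46, 394], 0.68)] [([27, 353], 0.61)]
wrist dishes [] []
wrist bottle [([0, 335, 10, 364], 0.59), ([50, 344, 159, 399], 0.22)] [([9, 346], 0.62)]
wrist foil_jar [] []
wrist cup [([152, 351, 194, 400], 0.67), ([0, 336, 13, 361], 0.3)] []
wrist loop [] []
```

View pics/side0.png

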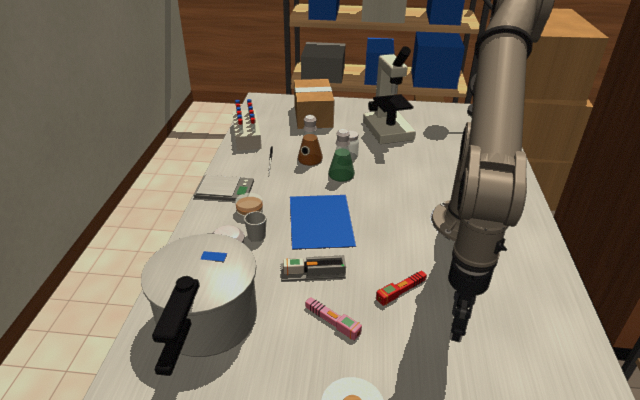

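View pics/top0.png

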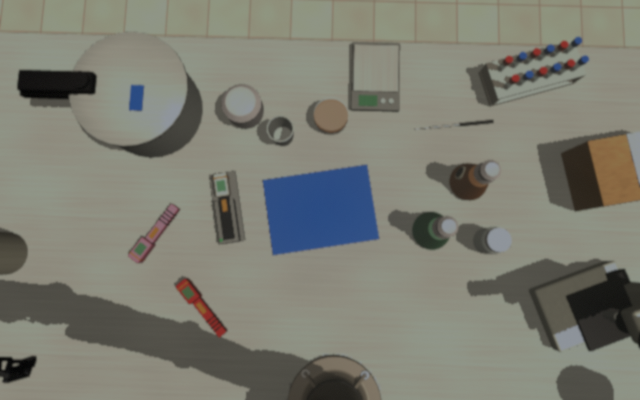

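```bash
python3 - <<'E'
from h import *
T=imaging.read_camera('top');S=imaging.read_camera('side')
def pr(n,t,s): X,e=tri([ray(T,t),ray(S,s)]);print(n,X.round(4),np.round(e,4))
pr('thermo',(224,194),(304,271));pr('head',(217,171),(283,267));pr('tail',(234,238),(342,269))
pr('dock',(229,208),(312,271));pr('mat',(319,210),(319,218));pr('flask',(468,182),(313,159));pr('spot',(457,172),(307,153))
print('dock/flask/mat on z',atz(ray(T,(229,208)),0),atz(ray(T,(468,182)),0),atz(ray(T,(319,210)),0))
for k,p in (('top',T),('side',S)):
    i=cv2.cvtColor(p['image'],cv2.COLOR_RGB2BGR)
    a=i[150:280,200:400] if k=='top' else i[180:350,240:440]
    cv2.imwrite('pics/%s0z.png'%k,cv2.resize(a,None,fx=4,fy=3.5 if 0 else 4)[:600])
a=cv2.cvtColor(T['image'],cv2.COLOR_RGB2BGR)[80:270,395:520];b=cv2.cvtColor(S['image'],cv2.COLOR_RGB2BGR)[110:260,225:365]
cv2.imwrite('pics/b0.png',np.hstack([cv2.resize(a,(395,600)),cv2.resize(b,(400,600))[:600]]))
E
```

```text
thermo [0.5132 0.2993 0.0073] [0.0045 0.0045]
head [0.5707 0.3151 0.0315] [0.0033 0.0033]
tail [ 0.4014  0.2691 -0.0016] [0.0024 0.0024]
dock [ 0.4844  0.2867 -0.003 ] [0.0022 0.0022]
mat [0.4865 0.0493 0.0118] [0.0046 0.0046]
flask [ 0.5619 -0.3419  0.0027] [0.0057 0.0057]
spot [ 0.5792 -0.2986  0.054 ] [0.0046 0.0046]
dock/flask/mat on z [0.48194041 0.28601383 0.        ] [ 0.56816891 -0.3429884   0.        ] [0.48303806 0.04938185 0.        ]
```

View pics/top0z.png

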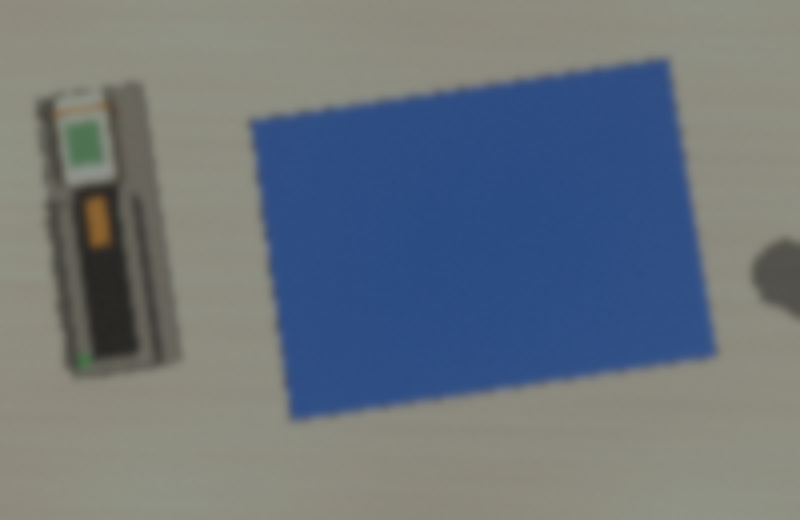

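View pics/b0.png

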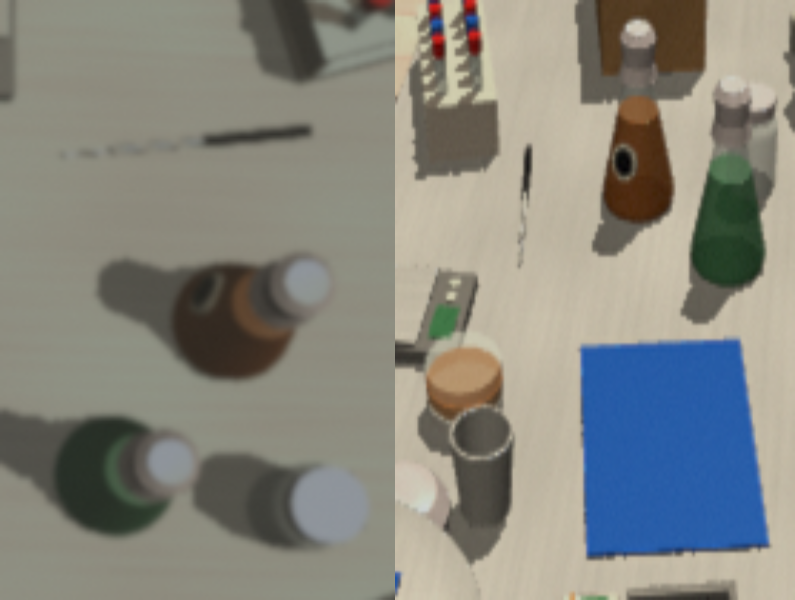

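View pics/side0z.png

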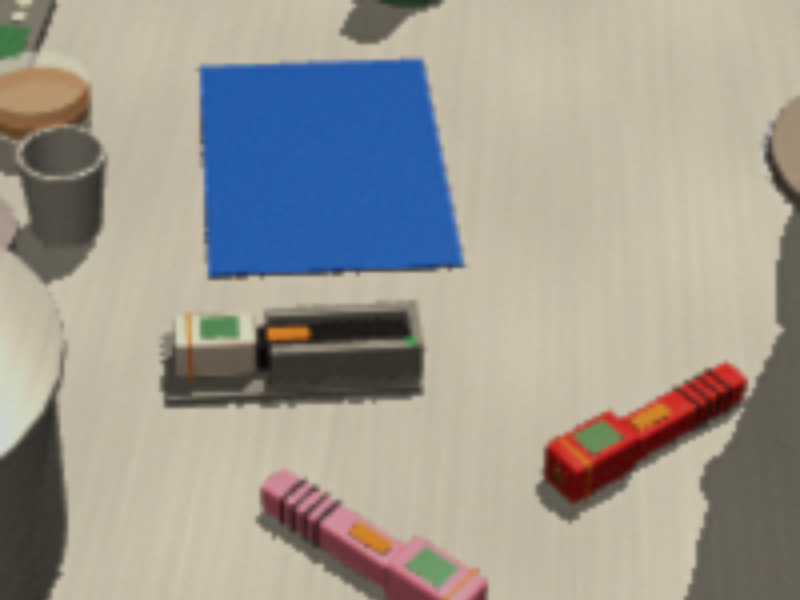

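```bash
cat >> h.py <<'E'
def plan(target=None,yaw=None,pitch=0,R1=None):
    """translation in current tool axes (units of 120mm), rotvec in units of 4deg. yaw=thermo/tool-y azimuth deg"""
    t,Rt=pose()
    if target is not None:
        d=Rt.inv().apply(np.array(target)-t); print('shift total',(d/0.12).round(3),'len mm',round(np.linalg.norm(d)*1e3,1),'min rows',int(np.ceil(np.linalg.norm(d)/.0417)))
    if yaw is not None: R1=mk(yaw,pitch)
    if R1 is not None:
        r=(Rt.inv()*R1).as_rotvec(degrees=True); print('turn total',(r/4).round(2),'deg',r.round(2))
def mk(yaw,pitch=0):
    a=np.radians(yaw);b=np.radians(pitch)
    y=np.array([np.cos(a)*np.cos(b),np.sin(a)*np.cos(b),-np.sin(b)]);x=np.array([-np.sin(a),np.cos(a),0])
    return R.from_matrix(np.c_[x,y,np.cross(x,y)])
E
python3 - <<'E'
from h import *
plan([0.50,0.295,0.25],yaw=9); t,Rt=pose(); print(Rt.as_matrix().round(3))
E
```

```text
shift total [-2.303  3.517 -0.156] len mm 504.9 min rows 13
turn total [-0.   -0.   -5.46] deg [ -0.    -0.   -21.82]
[[ 0.222  0.975 -0.   ]
 [ 0.975 -0.222  0.   ]
 [ 0.    -0.    -1.   ]]
```

Call:
{"method": "apply_moves", "body": {"moves": "-1 -0.16 0.25 -0.013 0 0 0;-1 -0.16 0.25 -0.013 0 0 0;-1 -0.16 0.25 -0.013 0 0 0;-1 -0.16 0.25 -0.013 0 0 0;-1 -0.16 0.25 -0.013 0 0 0;-1 -0.16 0.25 -0.013 0 0 0;-1 -0.16 0.25 -0.013 0 0 0;-1 -0.16 0.25 -0.013 0 0 0;-1 -0.16 0.25 -0.013 0 0 0;-1 -0.16 0.25 -0.013 0 0 0;-1 -0.16 0.25 -0.013 0 0 0;-1 -0.16 0.25 -0.013 0 0 0", "force": 60}}

```text
t: 5.15
eef_pos: [0.4507, 0.3523, 0.2504]
tool_rot: [-0.0, 0.782, 0.624, 0.0]
contact_force: [-0.5, 0.3, 0.4]
gripper_width: 0.999
```

Call:
{"method": "apply_moves", "body": {"moves": "-1 -0.19 0.26 0 0 0 0;-1 -0.19 0.26 0 0 0 0;-1 0 0 0 0 0 -0.91;-1 0 0 0 0 0 -0.91;-1 0 0 0 0 0 -0.91;-1 0 0 0 0 0 -0.91;-1 0 0 0 0 0 -0.91;-1 0 0 0 0 0 -0.91;-1 0 0 0 0 0 0"}}

```text
t: 5.9
eef_pos: [0.5005, 0.2953, 0.2501]
tool_rot: [-0.0, 0.649, 0.761, 0.0]
contact_force: [0.2, -0.6, 0.4]
gripper_width: 1.003
```

```bash
python3 - <<'E'
from h import *
ps=pose();W=imaging.read_camera('wrist');save(W,'w1')
o=bot.get_obs();print(ps[0],ps[1].as_matrix().round(3).tolist(),o['q'].round(2),o['contact_force'],o['t'])
for n in ['thermometer','head','tail','dock','mat']:
    print(n,[(np.round(d['rect']).astype(int).tolist(),round(d['score'],2)) for d in nets.spot_in(W,n)][:3],[(np.round(d['location'],1).tolist(),round(d['score'],2)) for d in nets.spot_point(W,n)][:3])
E
```

```text
[0.50046263 0.29525749 0.25013342] [[-0.159, 0.987, 0.0], [0.987, 0.159, 0.0], [0.0, 0.0, -1.0]] [-0.75  0.3   0.14  1.77 -0.05  1.07  1.13] [-0.00958752  0.00260889 -0.57354319] 5.95
thermometer [([306, 91, 340, 231], 0.97), ([395, 0, 441, 36], 0.72), ([414, 80, 517, 177], 0.61)] [([471.1, 116.3], 0.84), ([321.1, 180.0], 0.72), ([324.8, 230.6], 0.64)]
head [([391, 1, 440, 31], 0.95), ([466, 78, 512, 126], 0.85), ([306, 184, 339, 230], 0.6)] [([425.8, 25.2], 0.9), ([321.5, 226.4], 0.88), ([503.1, 90.1], 0.69)]
tail [([307, 88, 340, 230], 0.79), ([413, 81, 518, 182], 0.72), ([393, 0, 443, 36], 0.68)] [([320.3, 90.0], 0.95), ([419.4, 174.9], 0.93)]
dock [([291, 83, 350, 232], 0.97)] [([322.1, 155.8], 0.92), ([212.1, 272.2], 0.47)]
mat [([76, 52, 251, 205], 0.62)] [([151.3, 135.4], 0.58)]
```

View pics/w1.png

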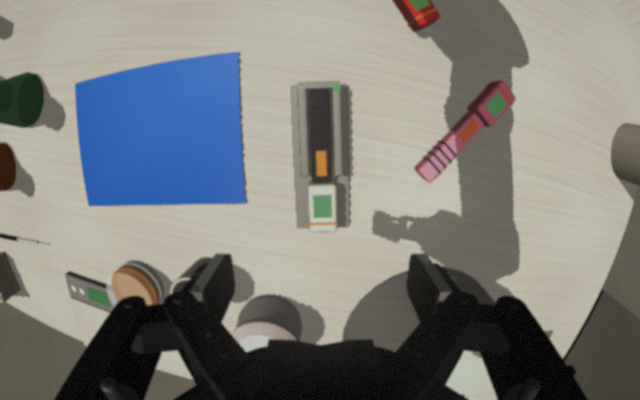

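```bash
python3 - <<'E'
from h import *
ps=pose();W=imaging.read_camera('wrist')
i=cv2.cvtColor(W['image'],cv2.COLOR_RGB2BGR)[75:240,280:360];cv2.imwrite('pics/w1z.png',cv2.resize(i,None,fx=3.6,fy=3.6))
T=imaging.read_camera('top')
for n,uv,z in [('headFL',(307,229),.042),('headFR',(338,229),.042),('headBL',(309,183),.042),('headBR',(336,183),.042),('tail',(320.3,90),.02),('lens',(321.5,226.4),.025),('orig',(321.1,180),.008),('tailtop',(319,89),.032)]:
    print(n,atz(ray(W,uv,ps),z).round(4))
for n,t,w in [('lens',(217,171),(321.5,226.4)),('tail',(234,238),(320.3,90))]:
    X,e=tri([ray(T,t),ray(W,w,ps)]);print(n,X.round(4),np.round(e,4))
m=[r for r in [nets.outline_of(W,'mat')]][0]
print('mat',[(d['rect'],d['score']) for d in m])
for uv in [(76,84),(240,53),(246,203),(89,206)]: print(atz(ray(W,uv,ps),.004).round(4))
for uv in [(263,180),(368,165.5),(378.5,239),(273,254.5)]: print('T',atz(ray(T,uv),.004).round(4))
E
```

```text
headFL [0.5683 0.2896 0.042 ]
headFR [0.5624 0.3268 0.042 ]
headBL [0.5112 0.2835 0.042 ]
headBR [0.5062 0.3145 0.042 ]
tail [0.4022 0.2794 0.02  ]
lens [0.5686 0.3075 0.025 ]
orig [0.5129 0.2981 0.008 ]
tailtop [0.4021 0.2779 0.032 ]
lens [0.5703 0.3111 0.0312] [0.0054 0.0054]
tail [ 0.4016  0.2772 -0.0333] [0.0036 0.0036]
mat [([73.7, 53.7, 247.7, 208.5], 0.97)]
[ 0.414  -0.1026  0.004 ]
[0.366  0.1714 0.004 ]
[0.5601 0.2041 0.004 ]
[ 0.6092 -0.0696  0.004 ]
T [0.5582 0.1994 0.004 ]
T [ 0.6046 -0.0771  0.004 ]
T [ 0.4111 -0.1075  0.004 ]
T [0.3637 0.165  0.004 ]
```

View pics/w1z.png

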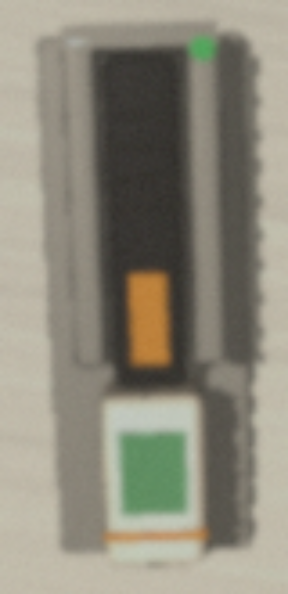

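```bash
python3 - <<'E'
from h import *
plan([0.533,0.3025,0.013],yaw=10)
E
```

```text
shift total [0.017 0.278 1.975] len mm 239.3 min rows 6
turn total [-0.    0.   -0.25] deg [-0.    0.   -0.99]
```

Call:
{"method": "apply_moves", "body": {"moves": "-1 0.017 0.278 0 0 0 -0.25;-1 0 0 0.33 0 0 0;-1 0 0 0.33 0 0 0;-1 0 0 0.33 0 0 0;-1 0 0 0.33 0 0 0;-1 0 0 0.26 0 0 0;-1 0 0 0.16 0 0 0;-1 0 0 0 0 0 0"}}

```text
t: 7.27
eef_pos: [0.53, 0.3008, 0.0366]
tool_rot: [-0.001, 0.643, 0.766, -0.004]
contact_force: [-0.4, -0.7, -0.1]
gripper_width: 1.002
```

```bash
python3 - <<'E'
from h import *
ps=pose();W=imaging.read_camera('wrist');save(W,'w2');print(ps[0]);plan([0.533,0.3025,0.013],yaw=10)
S=imaging.read_camera('side');i=cv2.cvtColor(S['image'],cv2.COLOR_RGB2BGR)[200:320,240:400];cv2.imwrite('pics/s2.png',cv2.resize(i,None,fx=4.5,fy=4.5))
E
```

```text
[0.5300088  0.30081846 0.03658323]
shift total [0.006 0.014 0.218] len mm 26.2 min rows 1
turn total [-0.06  0.03  0.  ] deg [-0.24  0.11  0.01]
```

View pics/w2.png

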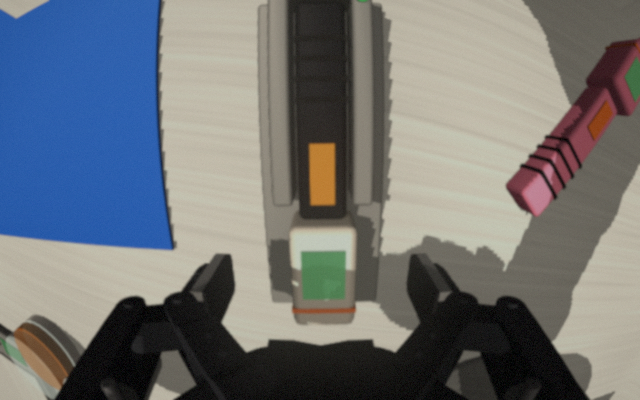

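View pics/s2.png

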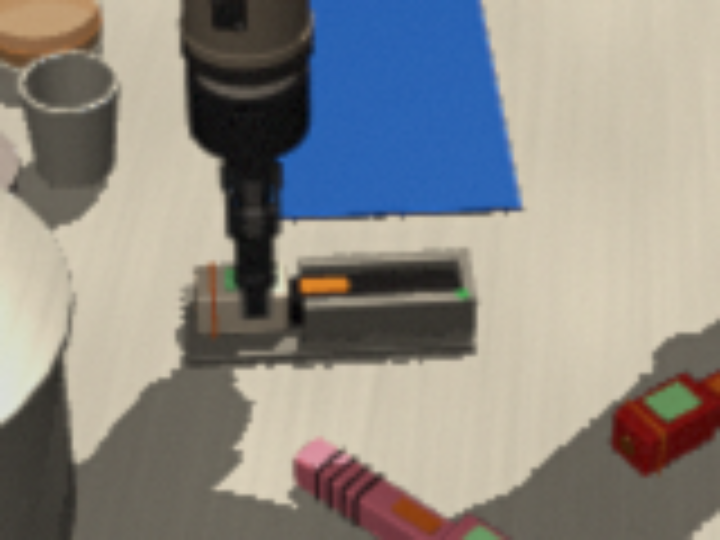

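Call:
{"method": "apply_moves", "body": {"moves": "-1 0.006 0.014 0.1 -0.06 0.03 0;-1 0 0 0.1 0 0 0;-1 0 0 0 0 0 0;1 0 0 0 0 0 0;1 0 0 0 0 0 0;1 0 0 0 0 0 0;1 0 0 0 0 0 0;1 0 0 0 0 0 0;1 0 0 0 0 0 0;1 0 0 0 0 0 0;1 0 0 0 0 0 0", "force": 80}}

```text
t: 8.28
eef_pos: [0.5353, 0.304, 0.0183]
tool_rot: [0.001, 0.643, 0.766, 0.003]
contact_force: [-1.2, -0.9, 5.3]
gripper_width: 0.381
```

Call:
{"method": "apply_moves", "body": {"moves": "1 0 0 -0.04 0 0 0;1 0 0 -0.08 0 0 0;1 0 0 -0.12 0 0 0;1 0 0 -0.15 0 0 0;1 0 0 -0.15 0 0 0;1 0 0 -0.15 0 0 0;1 0 0 -0.15 0 0 0;1 0 0 -0.1 0 0 0;1 0 0 -0.04 0 0 0;1 0 0 0 0 0 0"}}

```text
t: 9.12
eef_pos: [0.5347, 0.3036, 0.1361]
tool_rot: [0.001, 0.643, 0.766, 0.003]
contact_force: [-0.1, -0.5, -2.1]
gripper_width: 0.378
```

```bash
python3 - <<'E'
from h import *
ps=pose();W=imaging.read_camera('wrist');save(W,'w3');print(ps[0],ps[1].as_matrix().round(3).tolist(),bot.get_obs()['contact_force'])
S=imaging.read_camera('side');i=cv2.cvtColor(S['image'],cv2.COLOR_RGB2BGR)[200:320,240:400];cv2.imwrite('pics/s3.png',cv2.resize(i,None,fx=4.5,fy=4.5))
E
```

```text
[0.53470092 0.30359666 0.13614562] [[-0.174, 0.985, 0.005], [0.985, 0.174, 0.004], [0.003, 0.006, -1.0]] [ 0.64983243 -1.5153489  -1.70836493]
```

View pics/w3.png

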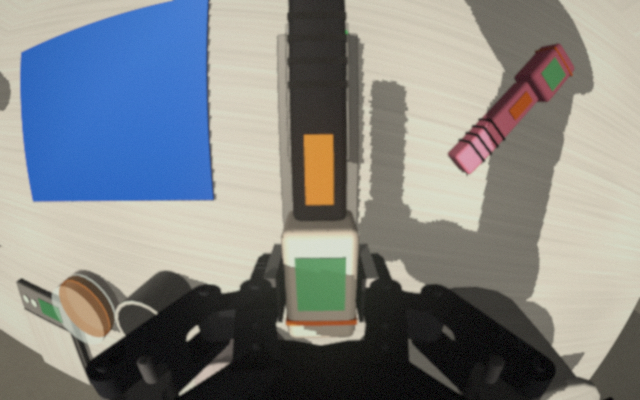

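View pics/s3.png

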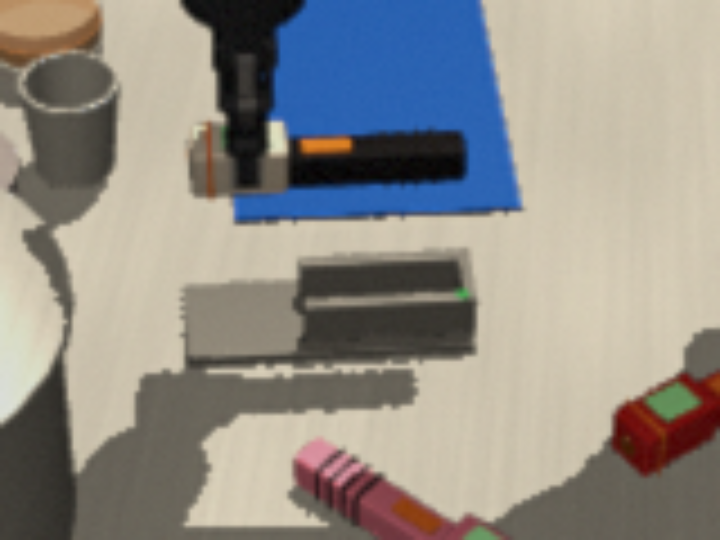

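Call:
{"method": "apply_moves", "body": {"moves": "1 -0.1 -0.02 0 0 0 0;1 -0.2 -0.04 0 0 0 0;1 -0.27 -0.06 0 0 0 0;1 -0.27 -0.06 0 0 0 0;1 -0.27 -0.06 0 0 0 0;1 -0.27 -0.06 0 0 0 0;1 -0.27 -0.06 0 0 0 0;1 -0.27 -0.06 0 0 0 0;1 -0.27 -0.06 0 0 0 0;1 -0.2 -0.04 0 0 0 0;1 -0.05 -0.01 0 0 0 0.3;1 0 0 0 0 0 0.6"}}

```text
t: 10.22
eef_pos: [0.5211, -0.0002, 0.1331]
tool_rot: [0.0, 0.669, 0.743, 0.001]
contact_force: [-0.4, 0.6, -2.1]
gripper_width: 0.385
```

Call:
{"method": "apply_moves", "body": {"moves": "1 0 0 0 0 0 1;1 0 0 0 0 0 1;1 0 0 0 0 0 1;1 0 0 0 0 0 1;1 0 0 0 0 0 1;1 0 0 0 0 0 1;1 0 0 0 0 0 1;1 0 0 0 0 0 1;1 0 0 0 0 0 1;1 0 0 0 0 0 1;1 0 0 0 0 0 1;1 0 0 0 0 0 1"}}

```text
t: 11.22
eef_pos: [0.5215, 0.0035, 0.1331]
tool_rot: [-0.001, 0.913, 0.408, 0.001]
contact_force: [0.3, -0.0, -1.5]
gripper_width: 0.379
```

Call:
{"method": "apply_moves", "body": {"moves": "1 0 0 0 0 0 1;1 0 0 0 0 0 1;1 0 0 0 0 0 1;1 0 0 0 0 0 1;1 0 0 0 0 0 1;1 0 0 0 0 0 1;1 0 0 0 0 0 1;1 0 0 0 0 0 1;1 0 0 0 0 0 1;1 0 0 0 0 0 0.5;1 0 0 0 0 0 0;1 0 0 0 0 0 0"}}

```text
t: 12.22
eef_pos: [0.5217, 0.0037, 0.1333]
tool_rot: [-0.001, 0.996, 0.091, 0.001]
contact_force: [0.1, 0.6, -2.4]
gripper_width: 0.384
```

```bash
python3 - <<'E'
from h import *
ps=pose();W=imaging.read_camera('wrist');save(W,'w4');print(ps[0],ps[1].as_matrix().round(3).tolist(),bot.get_obs()['contact_force'])
plan([0.5235,0.005,0.030],yaw=-80)
for n in ['flask','spot','flask_plain','cup','dishes']:
    print(n,[(np.round(d['rect']).astype(int).tolist(),round(d['score'],2)) for d in nets.spot_in(W,n)][:2],[(np.round(d['location'],1).tolist(),round(d['score'],2)) for d in nets.spot_point(W,n)][:2])
E
```

```text
[0.52173092 0.00372483 0.13329377] [[0.983, 0.182, 0.002], [0.182, -0.983, 0.002], [0.003, -0.002, -1.0]] [-0.04179782 -0.59079697 -1.79373614]
shift total [ 0.013 -0.006  0.862] len mm 103.5 min rows 3
turn total [-0.03 -0.04  0.12] deg [-0.11 -0.18  0.48]
flask [] []
spot [] []
flask_plain [([181, 341, 236, 392], 0.58), ([282, 1, 362, 338], 0.32)] [([221.2, 364.2], 0.58)]
cup [([484, 33, 581, 113], 0.84)] [([505.6, 77.7], 0.91)]
dishes [([478, 167, 571, 264], 0.93)] [([514.1, 204.8], 0.67)]
```

View pics/w4.png

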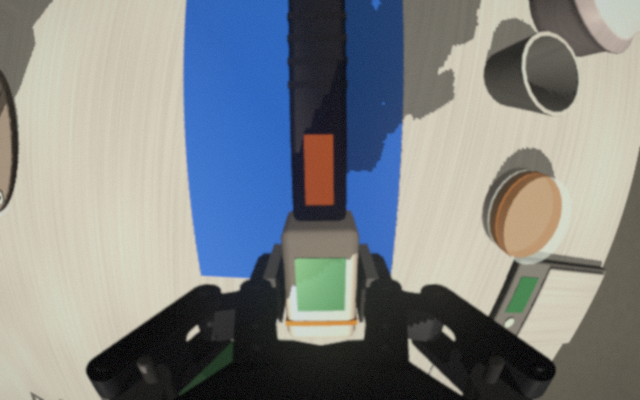

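Call:
{"method": "apply_moves", "body": {"moves": "1 0 0 0.08 0 0 0;1 0 0 0.15 0 0 0;1 0 0 0.2 0 0 0;1 0 0 0.2 0 0 0;1 0 0 0.15 0 0 0;1 0 0 0.09 0 0 0;1 0 0 0.05 0 0 0;1 0 0 0.03 0 0 0;1 0 0 0.02 0 0 0;1 0 0 0 0 0 0"}}

```text
t: 13.6
eef_pos: [0.5233, 0.0042, 0.0178]
tool_rot: [-0.001, 0.996, 0.091, 0.002]
contact_force: [-0.0, -0.1, -1.5]
gripper_width: 0.382
```

Call:
{"method": "apply_moves", "body": {"moves": "1 0 0 0.015 0 0 0;1 0 0 0.01 0 0 0;1 0 0 0 0 0 0"}}

```text
t: 13.85
eef_pos: [0.5232, 0.0043, 0.0148]
tool_rot: [-0.001, 0.996, 0.091, 0.002]
contact_force: [0.4, 0.2, -2.0]
gripper_width: 0.381
```

Call:
{"method": "apply_moves", "body": {"moves": "1 0 0 0.01 0 0 0;1 0 0 0.01 0 0 0;1 0 0 0 0 0 0"}}

```text
t: 14.1
eef_pos: [0.5233, 0.0044, 0.0142]
tool_rot: [-0.002, 0.996, 0.091, 0.002]
contact_force: [-6.6, 1.1, 24.1]
gripper_width: 0.384
```

Call:
{"method": "apply_moves", "body": {"moves": "1 0 0 -0.01 0 0 0;1 0 0 0 0 0 0;-1 0 0 0 0 0 0;-1 0 0 0 0 0 0;-1 0 0 0 0 0 0;-1 0 0 0 0 0 0;-1 0 0 0 0 0 0;-1 0 0 0 0 0 0;-1 0 0 0 0 0 0;-1 0 0 0 0 0 0"}}

```text
t: 14.93
eef_pos: [0.5229, 0.0042, 0.0133]
tool_rot: [-0.001, 0.996, 0.091, 0.002]
contact_force: [0.1, 0.4, -0.1]
gripper_width: 1.002
```

Call:
{"method": "apply_moves", "body": {"moves": "-1 0 0 -0.15 0 0 0;-1 0 0 -0.3 0 0 0;-1 0 0 -0.33 0 0 0;-1 0 0 -0.33 0 0 0;-1 0 0 -0.33 0 0 0;-1 0 0 -0.3 0 0 0;-1 0 0 0 0 0 0"}}

```text
t: 15.52
eef_pos: [0.5261, 0.0032, 0.2289]
tool_rot: [-0.002, 0.996, 0.09, 0.008]
contact_force: [0.9, -0.2, 0.3]
gripper_width: 0.999
```

```bash
python3 - <<'E'
from h import *
ps=pose();W=imaging.read_camera('wrist');save(W,'w5');print(ps[0],ps[1].as_matrix().round(3).tolist(),bot.get_obs()['contact_force'],bot.get_obs()['t'])
for n in ['head','tail','flask','spot','flask_plain']:
    print(n,[(np.round(d['rect']).astype(int).tolist(),round(d['score'],2)) for d in nets.spot_in(W,n)][:2],[(np.round(d['location'],1).tolist(),round(d['score'],2)) for d in nets.spot_point(W,n)][:2])
E
```

```text
[0.52605745 0.00321813 0.22891524] [[0.984, 0.18, 0.015], [0.18, -0.984, 0.006], [0.016, -0.003, -1.0]] [ 0.63218396 -0.10370692 -0.15879077] 15.5667
head [([300, 152, 331, 212], 0.83)] [([315.0, 206.1], 0.6)]
tail [] [([315.0, 57.0], 0.77)]
flask [([442, 153, 513, 228], 0.45)] []
spot [] [([508.4, 31.6], 0.16)]
flask_plain [([187, 295, 265, 388], 0.74), ([210, 17, 378, 242], 0.66)] [([233.0, 318.6], 0.88)]
```

View pics/w5.png

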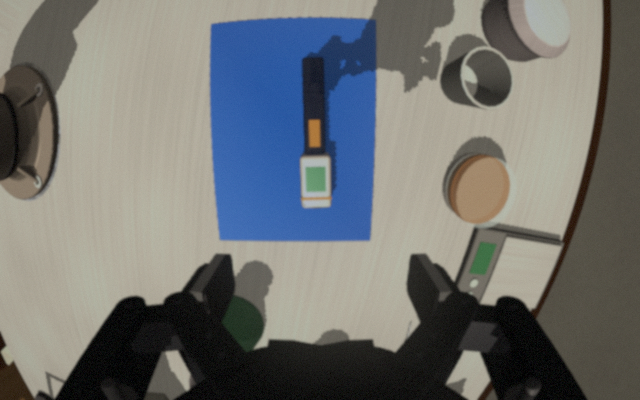

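Call:
{"method": "apply_moves", "body": {"moves": "-1 0.11 0 0 -0.9 0 0;-1 0.11 0 0 -0.9 0 0;-1 0.11 0 0 -0.9 0 0;-1 0.11 0 0 -0.9 0 0;-1 0.11 0 0 -0.9 0 0;-1 0.11 0 0 -0.9 0 0;-1 0.11 0 0 -0.9 0 0;-1 0 0 0 0 0 0"}}

```text
t: 16.73
eef_pos: [0.6146, 0.025, 0.2208]
tool_rot: [0.217, 0.972, 0.092, 0.022]
contact_force: [-0.1, 1.9, 0.1]
gripper_width: 0.999
```

```bash
cat > spot.py <<'E'
from h import *
import sys,pickle
ps=pose();W=imaging.read_camera('wrist');save(W,sys.argv[1]);print(ps[0],ps[1].as_matrix().round(3).tolist(),bot.get_obs()['t'])
for n in ['flask','spot']:
    print(n,[(np.round(d['rect']).astype(int).tolist(),round(d['score'],2)) for d in nets.spot_in(W,n)][:2],[(np.round(d['location'],1).tolist(),round(d['score'],2)) for d in nets.spot_point(W,n)][:2])
pickle.dump((ps[0],ps[1].as_matrix(),{k:W[k] for k in ('mount','fx','fy','cx','cy','image')}),open(sys.argv[1]+'.pkl','wb'))
E
python3 spot.py w6
```

```text
[0.61462591 0.02497892 0.22076236] [[0.982, 0.168, 0.083], [0.188, -0.889, -0.418], [0.003, 0.427, -0.904]] 16.7833
flask [([232, 264, 283, 352], 0.97)] [([256.4, 280.9], 0.78)]
spot [([255, 287, 275, 314], 0.6)] [([266.2, 297.3], 0.54)]
```

View pics/w6.png

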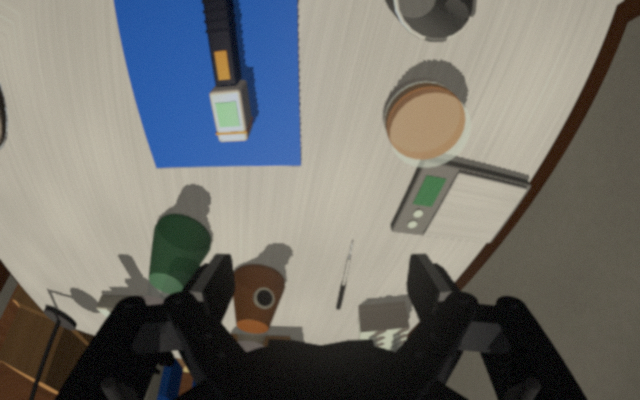

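Call:
{"method": "apply_moves", "body": {"moves": "-1 -0.25 0 0 0 0 0;-1 -0.25 0 0 0 0 0;-1 -0.25 0 0 0 0 0;-1 -0.25 0 0 0 0 0;-1 0 0 0 0 0 0;-1 0 0 0 0 0 0"}}

```text
t: 17.48
eef_pos: [0.4934, -0.0024, 0.222]
tool_rot: [0.214, 0.973, 0.087, 0.021]
contact_force: [0.5, -0.5, 0.7]
gripper_width: 1.0
```

```bash
python3 spot.py w7; python3 - <<'E'
from h import *
import pickle
for k in ('w6','w7'):
    t,M,W=pickle.load(open(k+'.pkl','rb'))
    i=cv2.cvtColor(W['image'],cv2.COLOR_RGB2BGR)[250:360,210:370]; cv2.imwrite('pics/%sz.png'%k,cv2.resize(i,None,fx=5,fy=5))
E
```

```text
[ 0.49336506 -0.00238669  0.22201466] [[0.984, 0.161, 0.079], [0.179, -0.893, -0.413], [0.004, 0.421, -0.907]] 17.5333
flask [] [([329.1, 277.7], 0.79)]
spot [([333, 289, 352, 313], 0.91), ([331, 0, 367, 137], 0.3)] [([340.3, 298.7], 0.68), ([329.0, 277.8], 0.19)]
```

View pics/w6z.png

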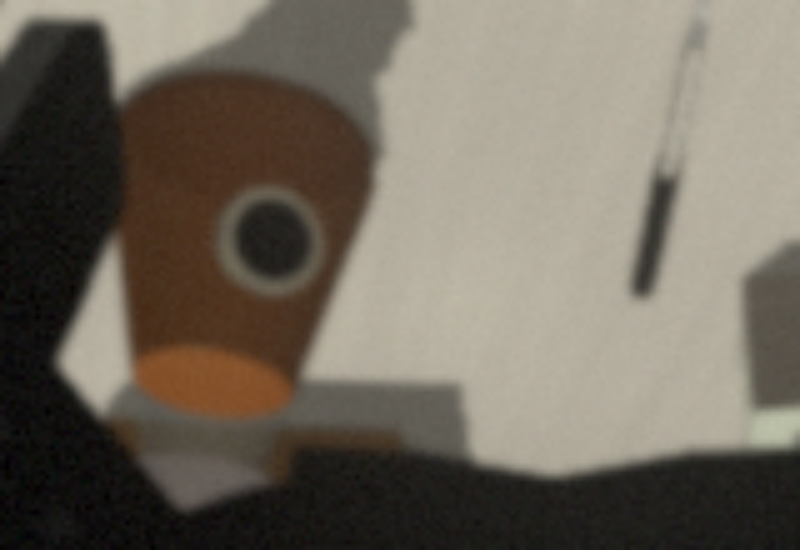

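View pics/w7z.png

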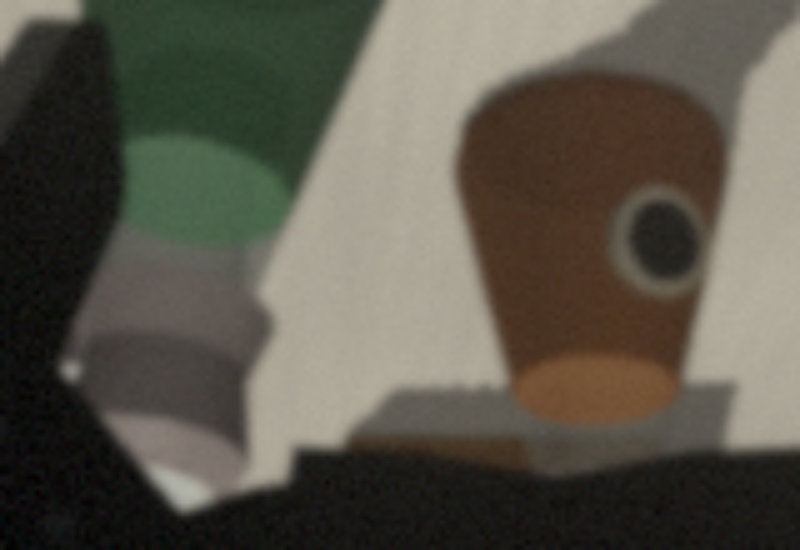

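```bash
python3 - <<'E'
from h import *
import pickle
P=[]
for k in ('w6','w7'):
    t,M,W=pickle.load(open(k+'.pkl','rb'));P.append((W,(t,R.from_matrix(M))))
T=imaging.read_camera('top');S=imaging.read_camera('side')
def rr(a,b): return [ray(P[0][0],a,P[0][1]),ray(P[1][0],b,P[1][1])]
sp=rr((264.2,298.2),(342,298.2))
print('spot wrist',tri(sp)); print([atz(r,.061).round(4) for r in sp])
print('spot all',tri(sp+[ray(T,(460,172.3)),ray(S,(305.5,150.5))]))
print('top/side z.061',atz(ray(T,(460,172.3)),.061),atz(ray(S,(305.5,150.5)),.061))
ax=rr((256.4,300),(329,300));print('axis',tri(ax))
og=rr((256.4,280.9),(329.1,277.7));print('origin',tri(og),[atz(r,0).round(4) for r in og])
for u in [(213,188)]: pass
# handle on mat from w5 estimates later
g=atz(ray(T,(428,231)),0);print('plain',g)
print(atz(ray(T,(486,238)),0))
E
```

```text
spot wrist (array([ 0.58500462, -0.30015285,  0.06203691]), [np.float64(1.009517367609558e-05), np.float64(1.0095173676135533e-05)])
[array([ 0.585, -0.302,  0.061]), array([ 0.5855, -0.3019,  0.061 ])]
spot all (array([ 0.58360857, -0.30452572,  0.05971996]), [np.float64(0.0013469823211598488), np.float64(0.002489514327949843), np.float64(0.0013671729049072247), np.float64(0.002478327037597332)])
top/side z.061 [ 0.58198683 -0.30429391  0.061     ] [ 0.58098336 -0.30336646  0.061     ]
axis (array([ 0.57117814, -0.33520465,  0.0470933 ]), [np.float64(0.0006173828883349516), np.float64(0.0006173828883349507)])
origin (array([ 0.56705813, -0.31028867,  0.02008691]), [np.float64(0.0030483461118281942), np.float64(0.0030483461118282233)]) [array([ 0.5658, -0.3472,  0.    ]), array([ 0.572 , -0.3336,  0.    ])]
plain [ 0.43558019 -0.23704768  0.        ]
[ 0.42139067 -0.38841485  0.        ]
```

```bash
python3 - <<'E'
from h import *
t=np.array([0.52605745,0.00321813,0.22891524]);M=np.array([[0.984,0.18,0.015],[0.18,-0.984,0.006],[0.016,-0.003,-1.0]])
W=imaging.read_camera('wrist');ps=(t,R.from_matrix(M))
for n,uv,z in [('front',(315.5,207),.038),('back',(315.5,156),.038),('handlefront',(314.5,150),.028),('tail',(313,57.5),.028),('tailL',(302,58),.028),('tailR',(324,58),.028)]: print(n,atz(ray(W,uv,ps),z).round(4))
plan([0.509,0.082,0.20],R1=mk(-79.7,0)); 
E
```

```text
front [ 0.5303 -0.0281  0.038 ]
back [0.52   0.0289 0.038 ]
handlefront [0.518 0.034 0.028]
tail [0.4978 0.1355 0.028 ]
tailL [0.4861 0.1329 0.028 ]
tailR [0.5097 0.1371 0.028 ]
shift total [ 0.235 -0.68  -0.114] len mm 87.4 min rows 3
turn total [ 6.28 -0.07  0.01] deg [25.11 -0.27  0.04]
```

Call:
{"method": "apply_moves", "body": {"moves": "-1 0 0 0 0.9 0 0;-1 0 0 0 0.9 0 0;-1 0 0 0 0.9 0 0;-1 0 0 0 0.9 0 0;-1 0 0 0 0.9 0 0;-1 0 0 0 0.9 0 0;-1 0 0 0 0.9 0 0;-1 0.085 -0.22 0 0 0 0;-1 0.085 -0.22 0.2 0 0 0;-1 0.085 -0.22 0.2 0 0 0;-1 0 0 0.2 0 0 0;-1 0 0 0 0 0 0"}}

```text
t: 18.88
eef_pos: [0.5086, 0.0835, 0.1463]
tool_rot: [-0.0, 0.996, 0.093, -0.002]
contact_force: [-0.9, -0.8, -0.5]
gripper_width: 1.001
```

```bash
python3 - <<'E'
from h import *
ps=pose();W=imaging.read_camera('wrist');save(W,'w8');print(ps[0],ps[1].as_matrix().round(3).tolist(),bot.get_obs()['t'])
plan([0.509,0.082,0.007],R1=mk(-79.7,0)); 
E
```

```text
[0.50857103 0.08353168 0.14629233] [[0.983, 0.184, -0.003], [0.184, -0.983, -0.0], [-0.003, -0.0, -1.0]] 18.9333
shift total [-0.003 -0.002  1.179] len mm 141.4 min rows 4
turn total [-0.    0.01  0.04] deg [-0.01  0.06  0.16]
```

View pics/w8.png

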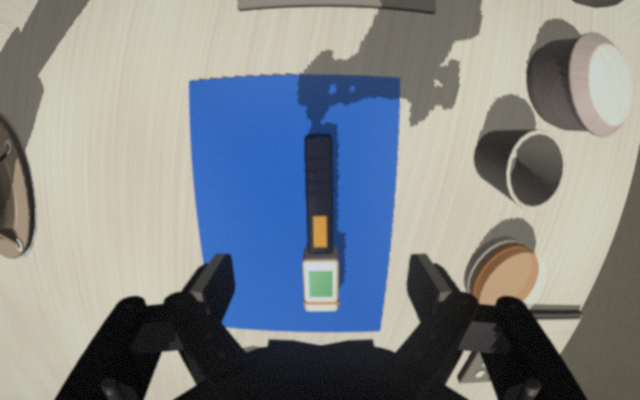

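Call:
{"method": "apply_moves", "body": {"moves": "-1 0 0 0.15 0 0 0;-1 0 0 0.22 0 0 0;-1 0 0 0.22 0 0 0;-1 0 0 0.22 0 0 0;-1 0 0 0.15 0 0 0;-1 0 0 0.1 0 0 0;-1 0 0 0.06 0 0 0;-1 0 0 0.04 0 0 0;-1 0 0 0 0 0 0;-1 0 0 0 0 0 0"}}

```text
t: 19.77
eef_pos: [0.5123, 0.0825, 0.012]
tool_rot: [-0.001, 0.996, 0.091, 0.003]
contact_force: [0.3, -0.3, 0.3]
gripper_width: 1.002
```

```bash
python3 - <<'E'
from h import *
ps=pose();W=imaging.read_camera('wrist');save(W,'w9');print(ps[0],bot.get_obs()['contact_force'])
plan([0.509,0.082,0.007],R1=mk(-79.7,0)); 
E
```

```text
[0.51232941 0.08253379 0.0119864 ] [ 0.15215788 -0.09127061  0.19310392]
shift total [-0.029  0.001  0.042] len mm 6.1 min rows 1
turn total [-0.03 -0.08  0.03] deg [-0.13 -0.33  0.11]
```

View pics/w9.png

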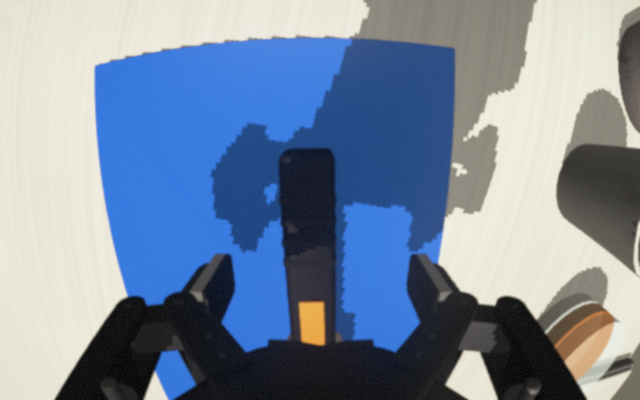

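Call:
{"method": "apply_moves", "body": {"moves": "-1 -0.029 0 0.03 0 -0.08 0;-1 0 0 0 0 0 0;1 0 0 0 0 0 0;1 0 0 0 0 0 0;1 0 0 0 0 0 0;1 0 0 0 0 0 0;1 0 0 0 0 0 0;1 0 0 0 0 0 0;1 0 0 0 0 0 0;1 0 0 0 0 0 0;1 0 0 0 0 0 0;1 0 0 0 0 0 0", "force": 90}}

```text
t: 20.82
eef_pos: [0.5084, 0.0821, 0.0079]
tool_rot: [-0.001, 0.996, 0.091, -0.001]
contact_force: [-0.5, 0.0, 6.1]
gripper_width: 0.257
```

Call:
{"method": "apply_moves", "body": {"moves": "1 0 0 -0.03 0 0 0;1 0 0 -0.08 0 0 0;1 0 0 -0.12 0 0 0;1 0 0 -0.15 0 0 0;1 0 0 -0.15 0 0 0;1 0 0 -0.12 0 0 0;1 0 0 -0.06 0 0 0;1 0 0 0 0 0 0"}}

```text
t: 21.48
eef_pos: [0.5092, 0.0821, 0.0944]
tool_rot: [-0.001, 0.996, 0.091, 0.001]
contact_force: [0.7, 0.5, -1.6]
gripper_width: 0.262
```

```bash
python3 - <<'E'
from h import *
ps=pose();W=imaging.read_camera('wrist');save(W,'w10');print(ps[0],ps[1].as_matrix().round(3).tolist(),bot.get_obs()['contact_force'])
S=imaging.read_camera('side');i=cv2.cvtColor(S['image'],cv2.COLOR_RGB2BGR)[140:260,240:400];cv2.imwrite('pics/s10.png',cv2.resize(i,None,fx=4.5,fy=4.5))
E
```

```text
[0.50924439 0.08214774 0.09436978] [[0.984, 0.181, 0.001], [0.181, -0.984, 0.003], [0.002, -0.003, -1.0]] [-0.06269247 -0.94317163 -2.09320648]
```

View pics/w10.png

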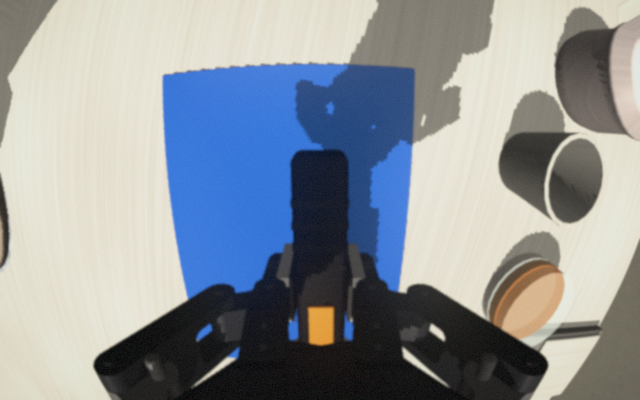

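View pics/s10.png

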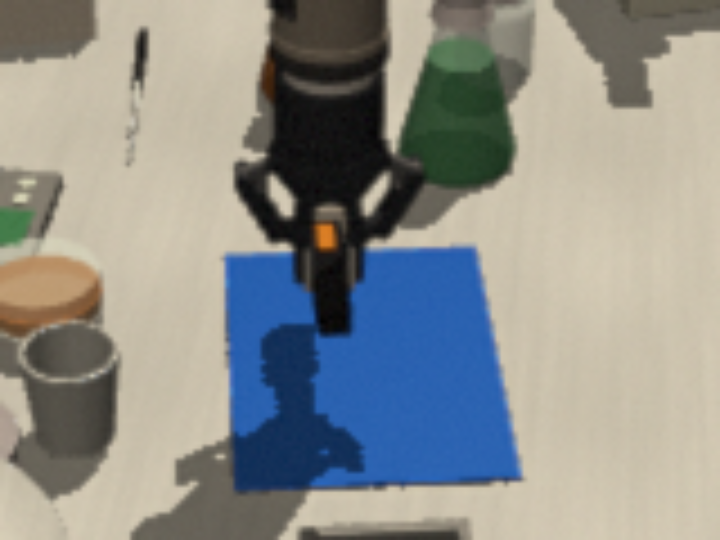

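```bash
cat > aim.py <<'E'
from h import *
sp=np.array([0.5835,-0.302,0.061]); az,el=70,14
a,b=np.radians(az),np.radians(el); n=np.array([np.cos(a)*np.cos(b),np.sin(a)*np.cos(b),np.sin(b)])
L=np.array([0,0.1144,-0.013]); R1=mk(az-180,el)
def tgt(d): return sp+d*n-R1.apply(L)
def state():
    t,Rt=pose(); lens=t+Rt.apply(L); M=Rt.as_matrix(); H=np.c_[M[:,1],M[:,0],-M[:,2]]
    return (H.T@(sp-lens)*1e3).round(1), np.degrees(np.arccos(-M[:,1]@n)).round(1)
E
python3 - <<'E'
from aim import *
print(tgt(.13),tgt(.08)); t,Rt=pose()
ry=R.from_rotvec([0,0,np.radians(30)]); 
plan(R1=mk(-110,0)); plan(R1=R1)
M=mk(-110,0); print(M.as_matrix().round(3)); print('shift after yaw',M.inv().apply(tgt(.13)-t)/.12)
W=imaging.read_camera('wrist'); print(proj(W,t+Rt.apply([[0,-.0556,-.020],[0,-.0556,0.004]]),(t,Rt)))
E
```

```text
[ 0.6656824  -0.07620571  0.10751187] [ 0.64908936 -0.1217947   0.09541577]
turn total [-0.03  0.03  7.61] deg [-0.11  0.12 30.43]
turn total [3.39 0.96 7.57] deg [13.56  3.84 30.26]
[[ 0.94  -0.342  0.   ]
 [-0.342 -0.94   0.   ]
 [ 0.    -0.    -1.   ]]
shift after yaw [ 1.68606881  0.78992753 -0.12455211]
[[318.81826847 156.01305393]
 [319.04325105 148.94027669]]
```

Call:
{"method": "apply_moves", "body": {"moves": "1 0 0 -0.05 0 0 0.5;1 0 0 -0.05 0 0 0.95;1 0 0 0 0 0 0.95;1 0 0 0 0 0 0.95;1 0 0 0 0 0 0.95;1 0 0 0 0 0 0.95;1 0 0 0 0 0 0.95;1 0 0 0 0 0 0.95;1 0 0 0 0 0 0.45;1 0 0 0 0.8 0 0;1 0 0 0 0.9 0 0;1 0 0 0 0.9 0 0"}}

```text
t: 22.63
eef_pos: [0.5081, 0.0822, 0.1041]
tool_rot: [-0.091, 0.981, -0.172, 0.015]
contact_force: [-0.9, -0.3, -2.3]
gripper_width: 0.257
```

```bash
python3 - <<'E'
from aim import *
plan(tgt(.13),R1=R1); print(state())
E
```

```text
shift total [ 1.684  0.776 -0.177] len mm 223.5 min rows 6
turn total [0.87 0.04 0.03] deg [3.46 0.15 0.11]
(array([223.5, 201.6,   6.5]), np.float64(3.5))
```

Call:
{"method": "apply_moves", "body": {"moves": "1 0.08 0.04 -0.01 0.87 0 0;1 0.16 0.07 -0.02 0 0 0;1 0.23 0.1 -0.02 0 0 0;1 0.25 0.11 -0.03 0 0 0;1 0.25 0.11 -0.03 0 0 0;1 0.25 0.11 -0.03 0 0 0;1 0.23 0.1 -0.02 0 0 0;1 0.16 0.08 -0.02 0 0 0;1 0.07 0.05 0 0 0 0;1 0 0 0 0 0 0"}}

```text
t: 23.47
eef_pos: [0.6656, -0.0792, 0.1019]
tool_rot: [-0.119, 0.977, -0.174, 0.02]
contact_force: [-1.2, -1.0, -2.3]
gripper_width: 0.259
```

```bash
python3 - <<'E'
from aim import *
plan(tgt(.08),R1=R1); print(state())
T=imaging.read_camera('top');S=imaging.read_camera('side');W=imaging.read_camera('wrist');save(W,'w11')
a=cv2.cvtColor(T['image'],cv2.COLOR_RGB2BGR)[130:280,350:510];b=cv2.cvtColor(S['image'],cv2.COLOR_RGB2BGR)[80:230,250:410]
cv2.imwrite('pics/b11.png',np.vstack([cv2.resize(a,(320,300)),cv2.resize(b,(320,300))]) if 0 else np.hstack([cv2.resize(a,(400,375)),cv2.resize(b,(400,375))]))
E
```

```text
shift total [-0.007  0.383 -0.038] len mm 46.2 min rows 2
turn total [ 0.05  0.03 -0.04] deg [ 0.19  0.1  -0.16]
(array([126. ,  -0.3,   3.9]), np.float64(0.2))
```

View pics/b11.png

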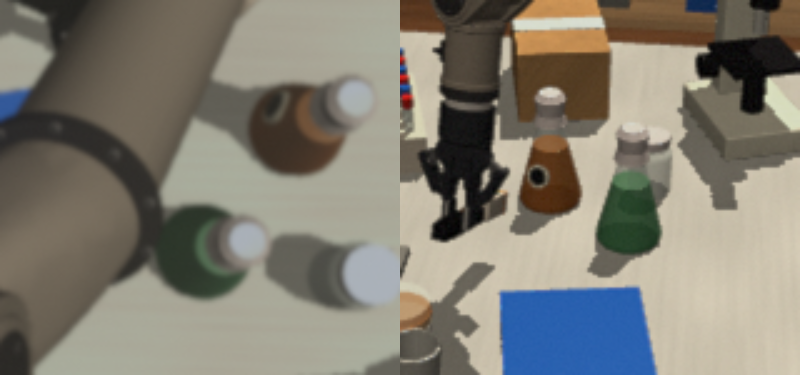

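View pics/w11.png

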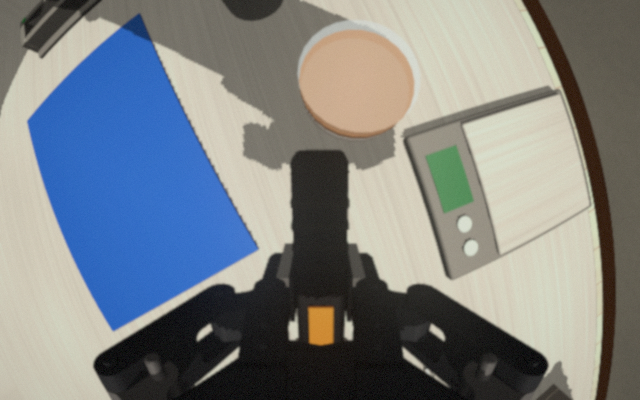

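Call:
{"method": "apply_moves", "body": {"moves": "1 0 0.07 -0.01 0 0 0;1 0 0.1 -0.01 0 0 0;1 0 0.1 -0.01 0 0 0;1 -0.01 0.07 -0.01 0 0 0;1 0 0.04 0 0 0 0;1 0 0 0 0 0 0;1 0 0 0 0 0 0"}}

```text
t: 24.2
eef_pos: [0.6486, -0.1188, 0.0969]
tool_rot: [-0.12, 0.977, -0.173, 0.02]
contact_force: [0.7, -0.1, -1.0]
gripper_width: 0.257
```

```bash
python3 - <<'E'
from aim import *
plan(tgt(.08),R1=R1); print(state())
S=imaging.read_camera('side')
V=np.array(S['view']); t,Rt=pose()
print('lens px',proj(S,t+Rt.apply(L)),'spot px',proj(S,sp), 'tail',proj(S,t+Rt.apply([0,-.0556,-.008])))
b=cv2.cvtColor(S['image'],cv2.COLOR_RGB2BGR)[110:200,250:350];cv2.imwrite('pics/s12.png',cv2.resize(b,None,fx=6.5,fy=6.5,interpolation=cv2.INTER_CUBIC))
E
```

```text
shift total [0.013 0.024 0.007] len mm 3.4 min rows 1
turn total [ 0.01  0.03 -0.02] deg [ 0.04  0.12 -0.07]
(array([82.9,  1.7, -1. ]), np.float64(0.1))
lens px [[295.0595468  155.62900746]] spot px [[304.80522048 150.63771209]] tail [[271.81267091 168.64346569]]
```

View pics/s12.png

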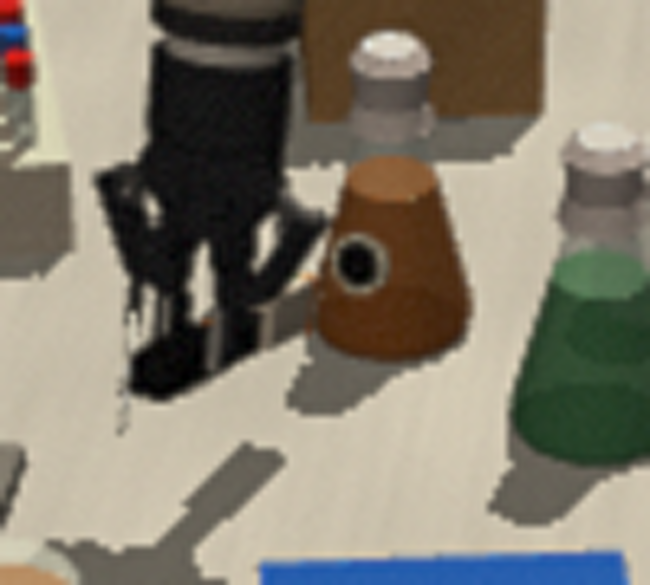

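```bash
python3 - <<'E'
from aim import *
S=imaging.read_camera('side'); t,Rt=pose()
b=cv2.cvtColor(S['image'],cv2.COLOR_RGB2BGR)[110:200,250:350];f=8;b=cv2.resize(b,None,fx=f,fy=f,interpolation=cv2.INTER_CUBIC)[:600]
def box(x0,x1,w,h):
    C=np.array([[s*w/2, 0.0544+x, 0.004-z] for x in (x0,x1) for s in (-1,1) for z in (0,h)])
    px=(proj(S,t+Rt.apply(C))-[250,110])*f
    for i in range(8):
        for j in range(i):
            if bin(i^j).count('1')==1: cv2.line(b,tuple(int(v) for v in px[i]),tuple(int(v) for v in px[j]),(0,255,0),1)
box(0,.06,.034,.034);box(-.11,0,.024,.024)
p=(proj(S,np.array([sp]))[0]-[250,110])*f;cv2.circle(b,tuple(int(v) for v in p),4,(0,0,255),1)
cv2.imwrite('pics/s13.png',b)
E
```

```text
(no output)
```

View pics/s13.png

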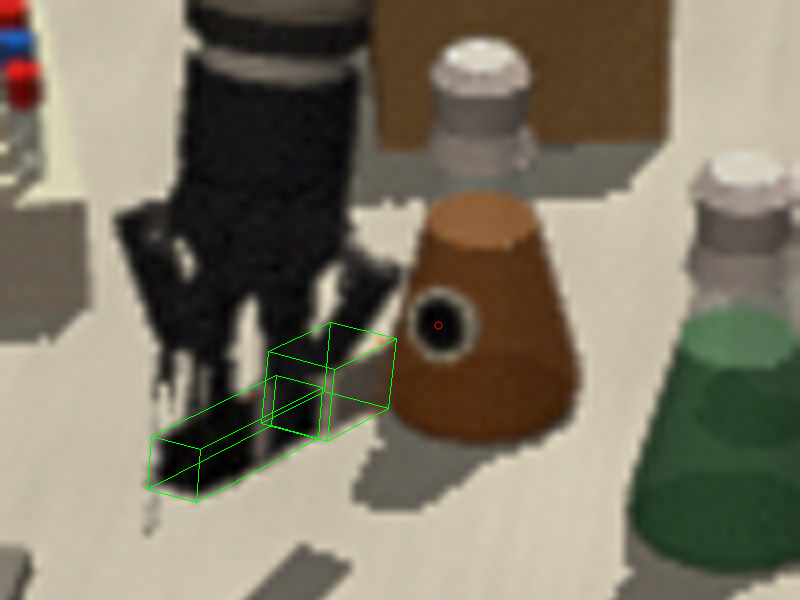

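Call:
{"method": "apply_moves", "body": {"moves": "1 0.01 0.02 0 0 0 0;1 0 0 0 0 0 0;1 0 0 0 0 0 0;1 0 0 0 0 0 0;1 0 0 0 0 0 0;1 0 0 0 0 0 0;1 0 0 0 0 0 0;1 0 0 0 0 0 0;1 0 0 0 0 0 0;1 0 0 0 0 0 0;1 0 0 0 0 0 0;1 0 0 0 0 0 0"}}

```text
t: 25.3
eef_pos: [0.649, -0.1211, 0.0964]
tool_rot: [-0.12, 0.978, -0.172, 0.02]
contact_force: [0.7, -0.6, -1.5]
gripper_width: 0.264
```

Call:
{"method": "apply_moves", "body": {"moves": "1 0 0 0 0 0 0;1 0 0 0 0 0 0;1 0 0 0 0 0 0;1 0 0 0 0 0 0;1 0 0 0 0 0 0;1 0 0 0 0 0 0;1 0 0 0 0 0 0;1 0 0 0 0 0 0;1 0 0 0 0 0 0;1 0 0 0 0 0 0;1 0 0 0 0 0 0;1 0 0 0 0 0 0"}}

```text
t: 26.3
eef_pos: [0.649, -0.121, 0.0963]
tool_rot: [-0.12, 0.978, -0.172, 0.02]
contact_force: [0.0, 0.9, -0.8]
gripper_width: 0.263
```

```bash
python3 - <<'E'
from aim import *
print(state(),bot.get_obs()['t'],np.abs(bot.get_obs()['joint_vel']).max())
B=mk(-79.7,0); t,Rt=pose(); print('back shift',Rt.inv().apply(np.array([.509,.082,.104])-t)/.12)
plan(R1=B); plan(R1=mk(-110,0))
E
```

```text
(array([80.9,  0.3, -0.9]), np.float64(0.1)) 26.3 0.0010961083106846897
back shift [-1.67497562 -1.17063439  0.22877834]
turn total [-3.41 -0.89 -7.54] deg [-13.65  -3.56 -30.15]
turn total [-3.49  0.03  0.  ] deg [-13.94   0.13   0.  ]
```

Call:
{"method": "apply_moves", "body": {"moves": "1 0 -0.08 0 0 0 0;1 0 -0.15 0 0 0 0;1 0 -0.18 0 0 0 0;1 -0.1 -0.18 0.02 0 0 0;1 -0.2 -0.12 0.03 0 0 0;1 -0.25 -0.1 0.03 0 0 0;1 -0.25 -0.1 0.03 0 0 0;1 -0.25 -0.1 0.03 0 0 0;1 -0.25 -0.1 0.03 0 0 0;1 -0.22 -0.06 0.03 0 0 0;1 -0.15 0 0.03 0 0 0;1 0 0 0 0 0 0"}}

```text
t: 27.3
eef_pos: [0.5051, 0.0849, 0.1032]
tool_rot: [-0.121, 0.978, -0.171, 0.017]
contact_force: [-0.2, 0.0, -1.0]
gripper_width: 0.257
```

Call:
{"method": "apply_moves", "body": {"moves": "1 0 0 0 -0.5 0 0;1 0 0 0 -0.9 0 0;1 0 0 0 -0.9 0 0;1 0 0 0 -0.8 0 0;1 0 0 0 -0.39 0 -0.4;1 0 0 0 0 0 -0.9;1 0 0 0 0 0 -0.95;1 0 0 0 0 0 -0.95;1 0 0 0 0 0 -0.95;1 0 0 0 0 0 -0.95;1 0 0 0 0 0 -0.95;1 0 0 0 0 0 -0.95"}}

```text
t: 28.3
eef_pos: [0.5105, 0.0821, 0.1043]
tool_rot: [-0.0, 0.997, 0.071, -0.0]
contact_force: [-0.3, 0.4, -2.0]
gripper_width: 0.259
```

Call:
{"method": "apply_moves", "body": {"moves": "1 0 0 0 0 0 -0.6;1 0 0 0 0 0 0;1 0 0 0 0 0 0"}}

```text
t: 28.55
eef_pos: [0.5102, 0.0819, 0.1041]
tool_rot: [-0.0, 0.996, 0.09, -0.001]
contact_force: [0.3, -0.3, -0.9]
gripper_width: 0.255
```

```bash
python3 - <<'E'
from aim import *
plan([.509,.082,.0088],R1=mk(-79.7,0)); t,Rt=pose();print(t)
W=imaging.read_camera('wrist');save(W,'w14')
E
```

```text
shift total [-0.009 -0.002  0.795] len mm 95.3 min rows 3
turn total [-0.01  0.01  0.01] deg [-0.05  0.05  0.02]
[0.51015373 0.081915   0.10413922]
```

View pics/w14.png

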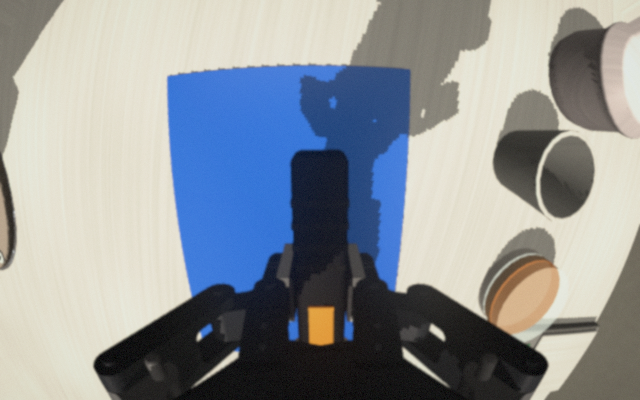

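Over the mat, level, tail at row 151 as before. Descend (contact expected near z 0.008).

Call:
{"method": "apply_moves", "body": {"moves": "1 0 0 0.07 0 0 0;1 0 0 0.13 0 0 0;1 0 0 0.16 0 0 0;1 0 0 0.15 0 0 0;1 0 0 0.11 0 0 0;1 0 0 0.07 0 0 0;1 0 0 0.04 0 0 0;1 0 0 0.02 0 0 0;1 0 0 0.01 0 0 0;1 0 0 0.01 0 0 0;1 0 0 0 0 0 0"}}

```text
t: 29.52
eef_pos: [0.5098, 0.0819, 0.0118]
tool_rot: [-0.0, 0.996, 0.091, -0.0]
contact_force: [0.6, -0.2, -1.4]
gripper_width: 0.262
```

Call:
{"method": "apply_moves", "body": {"moves": "1 0 0 0.01 0 0 0;1 0 0 0.01 0 0 0;1 0 0 0 0 0 0"}}

```text
t: 29.77
eef_pos: [0.5094, 0.0819, 0.0091]
tool_rot: [-0.0, 0.996, 0.091, -0.001]
contact_force: [-0.2, -0.8, -2.4]
gripper_width: 0.261
```

Call:
{"method": "apply_moves", "body": {"moves": "1 0 0 0.01 0 0 0;1 0 0 0 0 0 0"}}

```text
t: 29.93
eef_pos: [0.5095, 0.0818, 0.0079]
tool_rot: [-0.0, 0.996, 0.091, -0.001]
contact_force: [0.6, -0.3, -1.3]
gripper_width: 0.259
```

Call:
{"method": "apply_moves", "body": {"moves": "1 0 0 0.008 0 0 0;1 0 0 0 0 0 0"}}

```text
t: 30.1
eef_pos: [0.5095, 0.0818, 0.0079]
tool_rot: [-0.001, 0.996, 0.091, -0.001]
contact_force: [-4.7, 0.0, 12.7]
gripper_width: 0.264
```

Contact. Release and rise.

Call:
{"method": "apply_moves", "body": {"moves": "1 0 0 -0.008 0 0 0;-1 0 0 0 0 0 0;-1 0 0 0 0 0 0;-1 0 0 0 0 0 0;-1 0 0 0 0 0 0;-1 0 0 0 0 0 0;-1 0 0 0 0 0 0;-1 0 0 0 0 0 0;-1 0 0 0 0 0 0;-1 0 0 0 0 0 0;-1 0 0 0 0 0 0"}}

```text
t: 31.02
eef_pos: [0.5094, 0.0818, 0.0078]
tool_rot: [-0.0, 0.996, 0.091, -0.001]
contact_force: [-0.5, 0.4, -0.1]
gripper_width: 1.003
```

Call:
{"method": "apply_moves", "body": {"moves": "-1 0 0 -0.08 0 0 0;-1 0 0 -0.2 0 0 0;-1 0 0 -0.3 0 0 0;-1 0 0 -0.3 0 0 0;-1 0 0 -0.3 0 0 0;-1 0 0 -0.3 0 0 0;-1 0 0 -0.1 0 0 0;-1 0 0 0 0 0 0;-1 0 0 0 0 0 0"}}

```text
t: 31.77
eef_pos: [0.5099, 0.0819, 0.1984]
tool_rot: [-0.001, 0.996, 0.091, -0.0]
contact_force: [-1.0, 0.1, -0.1]
gripper_width: 1.001
```

```bash
python3 - <<'E'
from h import *
ps=pose();W=imaging.read_camera('wrist');save(W,'w15');S=imaging.read_camera('side');save(S,'s15');o=bot.get_obs();print(ps[0],o['gripper_width'],o['contact_force'],o['t'])
E
```

```text
[0.50986767 0.08194691 0.1983865 ] 1.0035059314610235 [-0.21631534  0.2495842   0.40088485] 31.8667
```

View pics/w15.png

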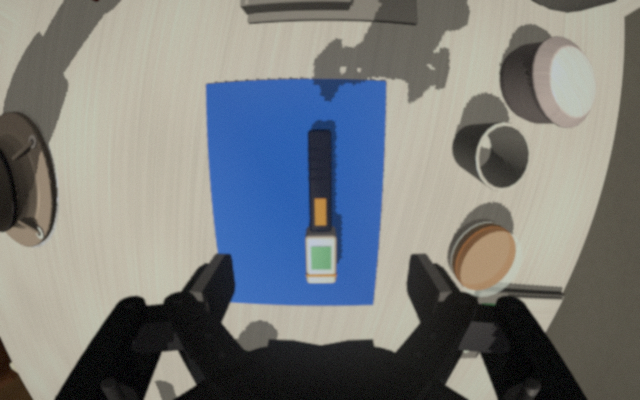

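View pics/s15.png

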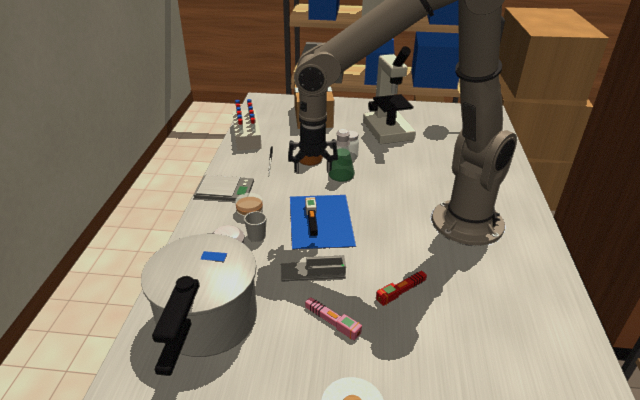

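The thermometer lies wholly on the mat (wrist image rows 128–283, mat rows 80–305), with the display up and the jaws clear. The bystanders are where they were.

```bash
python3 -c "
from h import *
print(bot.hand_in())"
```

```text
the job is handed in; nothing more can be done
None
```

The job is done and handed in at about 32 s of robot time; the system reports no verdict.

- **First lift and placing:** I lifted the thermometer out of the dock by its white head, laid it on the blue mat and let go.
- **Aim:** I took it again by the black handle, about 55 mm behind the head. I held it for about 2 s with the lens about 81 mm from the spot. By my measured geometry it was within about 1 mm of the line of sight and 0.1° of square. A projected outline of the thermometer matched the side camera to about one pixel (3 mm).
- **Return:** I laid it back on the mat and felt contact (about 13 N) before opening the fingers.

**Last checks:** The wrist picture shows the thermometer wholly on the mat with the display up. The gripper is open, clear of it and reads no contact force. The flasks and other things look unmoved in the side view, though the arm hid part of the amber flask there.

**Disagreements:** The wrist and fixed cameras differed by about 3–5 mm on the spot and the mat. I aimed at a value between the two, well inside the 14 mm allowed.

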